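Dress the spindle sander for edge-sanding lacquer boards

TASK

Make the spindle sander ready for its nut: thread the rubber drum down the spindle first, then slide the sound abrasive sleeve down over the drum, then put the clamp washer on top with its hub up, each one fully home and lowered gently all the way rather than let fall. One of the two sleeves has a piece torn out of its wall: do not use it, and leave it, the nut, the jar and the bowl where they are.

Things in the scene. Friction and masses are not known exactly. Their poses are not given: they have to be found in the camera images.
- sander: Spindle sander let into the bench: flat steel table 240 x 200 mm, 20 mm high with a green edge, fixed to the bench top, one upright spindle in its middle, a low black switch box (42 mm above the bench) at its -x edge and the motor under the bench. Origin at the centre of the table's underside (bench level), z up, x along the 240 mm side.
- seat (a point): On the spindle axis, centre of the top of its bright shoulder flange, in a black throat (62 mm across, top 26 mm above the bench, 6 mm above the sander table). Drum and sleeve both come home on this face. The spindle is upright, 15 mm in diameter, 108 mm tall above this face, its last 4 mm tapered to 9 mm; a drum fully home leaves 28 mm of it standing out.
- spindle_tip (a point): Top end of the spindle, on its axis, 108 mm above seat.
- drum: Black rubber drum, an upright cylinder 50 mm across and 80 mm tall with an 18 mm bore right through; its top edge has a 4 mm chamfer. About 0.16 kg. Stands on the bench, chamfer up. Origin at the centre of its lower face, z up along the bore. Firm, may be gripped by its sides.
- sleeve: Sound abrasive sleeve: blue-grit upright open tube lined with tan card, outside 58 mm, inside 53 mm, 78 mm tall, wall complete all round to its rim. About 0.05 kg, stands on the bench. Origin at the centre of its lower end, z up. Stiff, may be gripped across its outside. Passes over the drum with 1.5 mm to spare all round and comes home on the flange, rim 2 mm below the drum top.
- torn_sleeve: The other sleeve, of the same size and colours, but with over a third of its wall torn away above 30 mm height (ragged tan edge). Scrap: to be left standing where it is. Origin at the centre of its lower end; the gap lies on its +x side.
- clamp_washer: Aluminium clamp washer: disc 62 mm across and 6 mm thick with a 30 mm hub rising from its middle to 20 mm overall height, 18 mm bore through both. About 0.13 kg. Lies on the bench, hub up. Origin at the centre of the disc's underside, z up. Fully home it lies flat on top of the drum, its underside 80 mm above seat, and 8 mm of spindle stand out above the hub.
- nut: Brass hex nut, 24 mm across flats, 11 mm high, lying on the sander's table near one corner; to be left there. Origin at the centre of its underside.
- jar: Amber glass jar with a brass lid, 66 mm across and 95 mm tall, standing on the bench beyond the sander; to be left alone. Origin at the centre of its underside.
- bowl: Dark wooden bowl of pale sponge blocks, 100 mm across and 40 mm high, on the bench beyond the sander; to be left alone. Origin at the centre of its underside.

How it is judged:
On the way, in this order (a step that is already met when the one before it is completed fails the run):
1. the drum is home on the flange, on the spindle (z of drum in the frame of seat between -0.003 and 0.003 m and horizontal distance between drum and seat below 0.005 m and angle between drum's own z axis and vertical below 0.06 rad), for 0.2 s.
2. then the sound sleeve is home over the drum (all of step 1 and z of sleeve in the frame of seat between -0.003 and 0.003 m and horizontal distance between sleeve and seat below 0.005 m and angle between sleeve's own z axis and vertical below 0.06 rad), for 0.2 s.
3. then the clamp washer is home on the drum (z of clamp_washer in the frame of seat between 0.077 and 0.083 m and horizontal distance between clamp_washer and seat below 0.005 m and angle between clamp_washer's own z axis and vertical below 0.06 rad), for 0.2 s.
At the end, for the whole second after the job is handed in: Drum and sound sleeve home on the flange and clamp washer hub up on the drum, 80 mm above the flange: each within 3 mm of home height, 5 mm of the axis, 0.06 rad of upright, at rest; torn sleeve, nut, jar and bowl within 25 mm of their starts (all of step 2 and all of step 3 and linear speed of each of drum, sleeve, clamp_washer below 0.02 m/s and distance of each of torn_sleeve, nut, jar, bowl from where it was at the start of the episode below 0.025 m); the robot touches nothing.
It fails at once if the drum, sleeve or washer is dropped down the spindle instead of being lowered (over 0.5 m/s while on it) ((horizontal distance between drum and seat below 0.012 m and z of drum in the frame of seat below 0.105 m and linear speed of drum above 0.5 m/s) or (horizontal distance between sleeve and seat below 0.012 m and z of sleeve in the frame of seat below 0.105 m and linear speed of sleeve above 0.5 m/s) or (horizontal distance between clamp_washer and seat below 0.012 m and z of clamp_washer in the frame of seat below 0.105 m and linear speed of clamp_washer above 0.5 m/s)).
It fails at once if the torn sleeve is moved more than 25 mm or tipped (distance of torn_sleeve from where it was at the start of the episode above 0.025 m or angle between torn_sleeve's own z axis and vertical above 0.4 rad).
It fails at once if the jar is moved more than 25 mm or tipped (distance of jar from where it was at the start of the episode above 0.025 m or angle between jar's own z axis and vertical above 0.4 rad).
It fails at once if the bowl is moved more than 25 mm or tipped (distance of bowl from where it was at the start of the episode above 0.025 m or angle between bowl's own z axis and vertical above 0.4 rad).
It fails at once if the nut is moved more than 25 mm or tipped (distance of nut from where it was at the start of the episode above 0.025 m or angle between nut's own z axis and vertical above 0.4 rad).
It also fails if it takes over 72 s, if anything falls off the work surface, if the arm or the gripper's body presses on something with over 40 N, if the wrist force passes 120 N, or if a joint passes its speed limit or range.

ROBOT

A 7-joint arm with a two-finger parallel gripper is mounted at the origin on the work surface. World frame = base frame: x ahead of the robot, y to its left, z up, the work surface at z = 0. Lengths are in m, angles in rad, forces in N, time in s.
With the tool pointing down it reaches from about 0.35 to 0.9 m from the base axis. Payload 8.1 kg.
Tool frame: the origin (TCP) lies midway between the tips of the shut fingers; the grasp point (between the pads) lies 19 mm behind it; z points along the fingers, y is the line along which they close (so a half turn about z gives the same grasp; the last joint's range is limited). The gripper opens to 92 mm and grips with 3 to 60 N. Pads are 19 mm wide; open, the fingers measure 130 mm over their backs; the gripper's body (75 mm by 190 mm) begins 47 mm behind the grasp point.
Start: joints at [-1.357, 0.434, 0.025, 1.573, -0.012, 1.134, -0.075], TCP at [0.195, 0.594, 0.227] pointing down, gripper open.
Joint ranges: [-2.62, 2.62], [-0.44, 2.09], [-1.27, 1.32], [0.08, 2.57], [-1.32, 4.46], [0.12, 2], [-2.74, 2.74]. Speed limits (rad/s): [2.22, 2.22, 3.01, 3.01, 3.14, 3.14, 3.14].

INTERFACE

Orientations are given as a unit quaternion [w, x, y, z].
In Python, from cell import arm, eyes gives the robot as it stands.
- The arm moves only by the tool servo_tool, never from a script. Its argument "targets" is a list of rows, each a list of 3 entries, a list of its own where there are three numbers: the opening, from 0 (shut) to 1 (fully open), then the shift along the world's x, y, z in m, then the turn, a rotation vector about the world's x, y, z in rad. In form: [[gripper, [tx, ty, tz], [ax, ay, az]], ...]. A call has 1 to 10 rows; each row is the pose to reach, as a shift and turn from the pose commanded when the call began; what a row does not reach only later rows make up. A row lasts 1/10 s, in which the tool goes at most 50 mm and 8.59 degrees, less where a joint would pass 70% of its speed; a pose out of reach is approached as far as the arm can. A call with a gripper value outside its range is refused whole. The fingers move at their own pace and stop on an object; the grip force is fixed at half the most. Time passes only in rows, so rows that repeat a pose let the fingers close. It gives the time, the measured TCP pose, the force, the opening and the grip force at its end, in the units of the state.
- arm.get_obs(): the state, without advancing time (a new reading comes with each control period).
- eyes.get_image(name): name is "scene" or "top" or "wrist"; returns a dict with "pixels" (400x640x3 uint8, blue, green, red), "depth" (400x640 float32, m along the optical axis (not along the pixel's ray), 0 where there is no reading), "camera_matrix" (3x3 intrinsics, pixels), "k1" (the pictures are not rectified: a ray, as slopes to the right and down, at radius r is drawn at 1 + k1 r^2 times it, then the intrinsics apply), "extrinsics" (4x4, takes a point from camera to world coordinates). Camera axes: x right, y down, z forward; pixel columns grow to the right and rows downward; lengths in m; the calibration is good to about 2 mm. A picture is of the moment at which its call begins.
- arm.finish_job(): hands the job in; it is judged then, once.
The state is a dict: "clock": time; "q": joint angles; "dq": joint speeds; "tau": joint torques, N m; "ee_pos": TCP position; "orientation": TCP orientation; "force": force on the tool from outside, world axes, zero at the start; "wrist_torque": the same for the moment, N m; "width": finger opening in m; "grip_force": force on a finger pad.
Only numpy, scipy, OpenCV 4.12 (cv2) and the standard library are available. Lean on these libraries where they do the work, as an engineer would, in place of code of your own. Each camera call takes 0.05 s, during which the arm holds its last target. There are 200 camera calls.

## Working session

There is one attempt and no reset: what is moved stays moved. The work goes in short steps, Python scripts to look and compute and a tool call to move; the robot and the scene stay as the last step left them, time stands still between calls to the robot, and variables do not carry over. Pictures are saved under pics/ and viewed, at most 10 in all, crops included, and the job is handed in when it is done.

Besides the shell and the picture viewer there is one more tool, called after "Request:" as a command line: name --argument value ..., lists and objects as JSON in quotes. servo_tool: Moves the arm, as the interface text tells. Its arguments: {"type":"object","properties":{"targets":{"type":"array","items":{"type":"array"}}},"required":["targets"]}

```bash
mkdir -p pics
cat > h.py <<'E'
import numpy as np, cv2
from cell import arm, eyes
def world(im):
    K=im["camera_matrix"];d=im["depth"];h,w=d.shape
    v,u=np.mgrid[:h,:w].astype(float)
    dist=np.array([im["k1"],0,0,0,0.])
    p=cv2.undistortPoints(np.stack([u.ravel(),v.ravel()],1).reshape(-1,1,2),K,dist).reshape(h,w,2)
    P=np.dstack([p*d[...,None],d]); E=im["extrinsics"]
    W=P@E[:3,:3].T+E[:3,3]; W[d<=0]=np.nan
    return W
E
python3 - <<'E'
from h import *
o=arm.get_obs(); print(o["ee_pos"],o["orientation"],o["width"],o["force"],o["clock"])
for n in ("top","scene"):
    im=eyes.get_image(n); cv2.imwrite(f"pics/{n}0.png",im["pixels"]); np.save(f"{n}0.npy",world(im)); print(n,im["extrinsics"].round(3).tolist(),im["k1"],im["camera_matrix"].tolist())
E
```

```text
[0.19458857 0.59340357 0.22595431] [-4.19616649e-05  1.57746869e-01  9.87479279e-01 -7.72606143e-04] 0.0921128756631382 [-0.6974631   0.13718124  0.22928614] 0.0
top [[-0.003, -0.989, 0.145, 0.427], [-1.0, 0.001, -0.011, 0.019], [0.01, -0.145, -0.989, 1.083], [0.0, 0.0, 0.0, 1.0]] 0.025871428684544694 [[454.8117317535726, 0.0, 316.0204405296413], [0.0, 454.8117317535726, 204.29798884502756], [0.0, 0.0, 1.0]]
scene [[-0.762, 0.474, -0.44, 0.941], [0.647, 0.542, -0.537, 0.445], [-0.016, -0.694, -0.72, 0.728], [0.0, 0.0, 0.0, 1.0]] -0.0010827090414360899 [[375.0041398418517, 0.0, 323.6686485970588], [0.0, 375.0041398418517, 198.38550165251337], [0.0, 0.0, 1.0]]
```

View pics/top0.png

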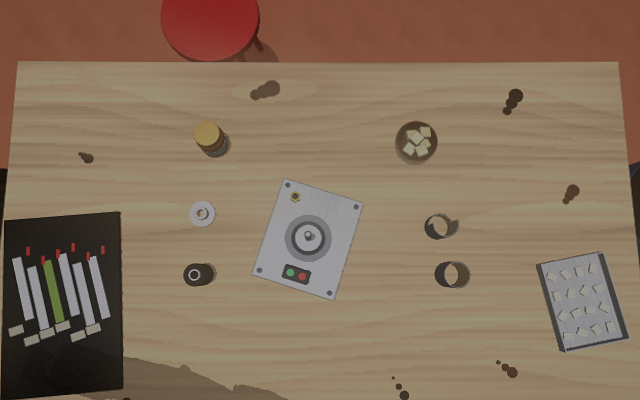

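View pics/scene0.png

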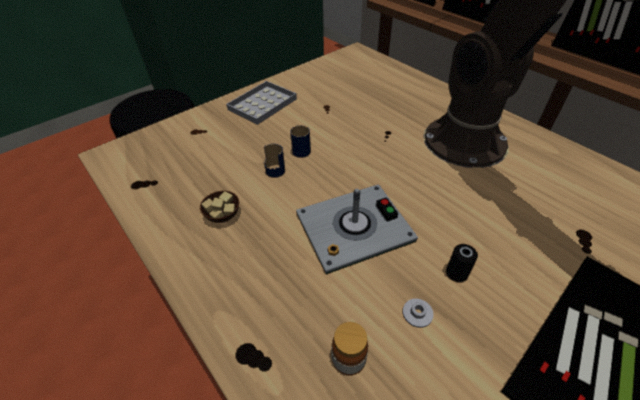

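The top view shows the drum at (196,274), washer (202,214), sander with its spindle at about (308,237), sleeves at (440,226) and (452,274), jar (208,135) and bowl (416,142). In the scene view the sleeves are at (274,160) and (301,141), and the first one looks torn.

Run:
```python
from h import *
T=np.load("top0.npy");S=np.load("scene0.npy")
t=cv2.imread("pics/top0.png");s=cv2.imread("pics/scene0.png")
a=cv2.resize(t[195:300,400:500],(400,420),interpolation=cv2.INTER_CUBIC);b=cv2.resize(s[115:190,250:325],(400,420),interpolation=cv2.INTER_CUBIC)
cv2.imwrite("pics/sl.png",np.clip(np.hstack([a,b])*2.0,0,255).astype(np.uint8))
def blob(W,c0,c1,r0,r1,z0,z1):
    P=W[r0:r1,c0:c1].reshape(-1,3);P=P[(P[:,2]>z0)&(P[:,2]<z1)];return P
def fit(P,z):
    (c,r)=cv2.minEnclosingCircle(P[:,:2].astype(np.float32)*1000); print(z,"n",len(P),"circ",np.round(c,1),round(r,1),"med",np.median(P,0).round(4))
for nm,W,bx,z in [("drumT",T,(175,225,255,295),(.07,.09)),("washT",T,(180,225,195,235),(.003,.03)),("hubT",T,(180,225,195,235),(.015,.03)),
 ("slA",T,(415,470,205,250),(.07,.09)),("slB",T,(425,480,255,295),(.07,.09)),("throat",T,(280,335,212,262),(.0235,.03)),("spin",T,(290,325,220,255),(.11,.15)),
 ("drumS",S,(435,490,235,290),(.07,.09)),("washS",S,(395,440,290,330),(.003,.012)),("hubS",S,(395,440,290,330),(.016,.03)),("slAS",S,(255,289,135,185),(.07,.09)),("slBS",S,(287,320,115,165),(.07,.09)),("throatS",S,(325,385,195,245),(.0235,.03)),("spinS",S,(345,370,180,225),(.11,.15)),("jar",T,(180,240,110,160),(.08,.11)),("nut",T,(285,305,185,205),(.027,.04))]:
    P=blob(W,*bx,*z)
    print(nm,end=" ")
    if len(P)>2: fit(P,z)
    else: print("none")
```

```text
drumT (0.07, 0.09) n 374 circ [421.7 273.9] 24.9 med [0.4223 0.2732 0.0784]
washT (0.003, 0.03) n 468 circ [557.3 281.4] 66.3 med [0.5628 0.2799 0.006 ]
hubT (0.015, 0.03) n 86 circ [563.7 279.9] 15.2 med [0.5635 0.2802 0.019 ]
slA (0.07, 0.09) n 81 circ [ 529.1 -279. ] 28.9 med [ 0.5173 -0.2857  0.0771]
slB (0.07, 0.09) n 140 circ [ 420.5 -298.1] 29.0 med [ 0.4199 -0.3049  0.0768]
throat (0.0235, 0.03) n 452 circ [520.4  29.3] 77.1 med [0.5016 0.0243 0.0253]
spin (0.11, 0.15) n 47 circ [504.4  26.2] 7.7 med [0.5042 0.0259 0.131 ]
drumS (0.07, 0.09) n 388 circ [422.  275.8] 25.6 med [0.4265 0.278  0.079 ]
washS (0.003, 0.012) n 501 circ [561.9 283.3] 33.3 med [0.5689 0.285  0.0054]
hubS (0.016, 0.03) n 112 circ [564.3 282.2] 15.6 med [0.565  0.2818 0.019 ]
slAS (0.07, 0.09) n 70 circ [ 527.  -276.6] 29.7 med [ 0.517  -0.2912  0.0754]
slBS (0.07, 0.09) n 112 circ [ 420.3 -296.3] 31.3 med [ 0.4215 -0.2934  0.0757]
throatS (0.0235, 0.03) n 330 circ [494.   43.7] 67.2 med [0.5089 0.0352 0.0257]
spinS (0.11, 0.15) n 66 circ [506.3  30.8] 7.7 med [0.5085 0.0334 0.1256]
jar (0.08, 0.11) n 542 circ [733.5 254.9] 29.1 med [0.7322 0.2536 0.0938]
nut (0.027, 0.04) n 90 circ [601.4  56.1] 13.3 med [0.6018 0.057  0.0307]
```

View pics/sl.png

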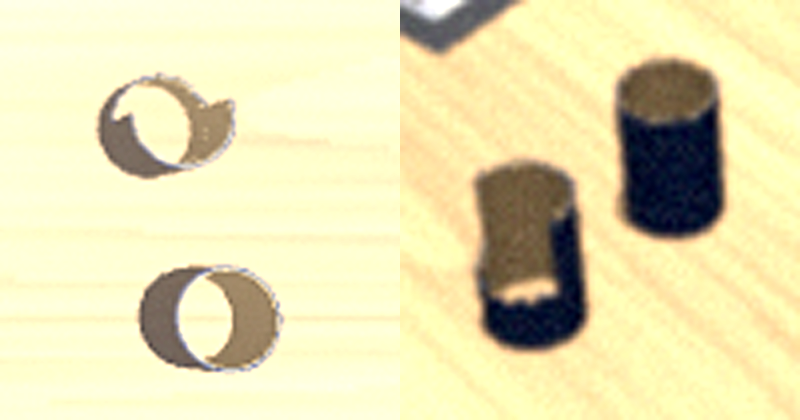

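The lower sleeve in the top view, at about (0.420,-0.297), is whole. The one at (0.529,-0.279) is torn. I'll move above the drum and look with the wrist camera.

Request:
servo_tool --targets '[[1,[0.02,-0.03,0],[0,0,0.05]],[1,[0.05,-0.07,0],[0,0,0.15]],[1,[0.08,-0.11,0],[0,0,0.25]],[1,[0.11,-0.15,0],[0,0,0.317]],[1,[0.14,-0.19,0],[0,0,0.317]],[1,[0.17,-0.23,0],[0,0,0.317]],[1,[0.195,-0.27,0],[0,0,0.317]],[1,[0.218,-0.3,0],[0,0,0.317]],[1,[0.2275,-0.3185,0],[0,0,0.317]],[1,[0.2275,-0.3185,0],[0,0,0.317]]]'

```text
clock: 1.1
ee_pos: [0.4239, 0.2717, 0.2266]
orientation: [0.0, 0.003, 1.0, -0.001]
force: [0.6, -0.9, 0.2]
width: 0.0918
grip_force: 0.0
```

Run:
```python
from h import *
im=eyes.get_image("wrist"); cv2.imwrite("pics/w1.png",np.clip(im["pixels"]*1.5,0,255).astype(np.uint8)); W=world(im); np.save("w1.npy",W)
o=arm.get_obs(); print(o["ee_pos"],o["orientation"],o["force"],o["clock"]); print(im["extrinsics"].round(3).tolist())
P=W.reshape(-1,3); P=P[(abs(P[:,0]-.422)<.045)&(abs(P[:,1]-.275)<.045)&(P[:,2]>.074)&(P[:,2]<.09)]
print(len(P), cv2.minEnclosingCircle(P[:,:2].astype(np.float32)*1000), np.median(P,0))
```

```text
[0.4228141  0.27390084 0.22656805] [-1.22929488e-04  1.56906001e-03  9.99998728e-01 -2.59309078e-04] [-0.15635745 -0.01639652  0.56954059] 1.15
[[0.006, 0.964, 0.266, 0.353], [1.0, -0.005, -0.004, 0.274], [-0.003, 0.266, -0.964, 0.384], [0.0, 0.0, 0.0, 1.0]]
1892 ((421.7236633300781, 276.6940612792969), 25.150882720947266) [0.42005103 0.27670172 0.07951825]
```

View pics/w1.png

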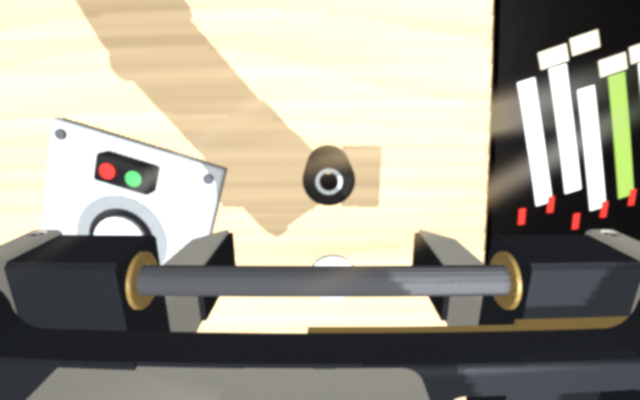

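The wrist view shows the drum centred at about (329,180). All three cameras agree on about (0.422, 0.2755). I'll descend and grip it.

Request:
servo_tool --targets '[[1,[0,0,-0.04],[0,0,0]],[1,[0,0,-0.08],[0,0,0]],[1,[0,0,-0.12],[0,0,0]],[1,[0,0,-0.155],[0,0,0]],[1,[0,0,-0.1775],[0,0,0]],[1,[0,0,-0.1775],[0,0,0]],[0,[0,0,-0.1775],[0,0,0]],[0,[0,0,-0.1775],[0,0,0]],[0,[0,0,-0.1775],[0,0,0]],[0,[0,0,-0.1775],[0,0,0]]]'

```text
clock: 2.15
ee_pos: [0.4228, 0.2759, 0.0503]
orientation: [0.001, -0.0, 1.0, 0.001]
force: [0.1, -0.5, 0.8]
width: 0.064
grip_force: 0.0
```

Request:
servo_tool --targets '[[0,[0,0,0],[0,0,0]],[0,[0,0,0],[0,0,0]],[0,[0,0,0],[0,0,0]],[0,[0,0,0],[0,0,0]],[0,[0,0,0],[0,0,0]]]'

```text
clock: 2.65
ee_pos: [0.4224, 0.2756, 0.0496]
orientation: [0.0, -0.0, 1.0, 0.0]
force: [-1.4, -0.2, 5.7]
width: 0.0493
grip_force: 30.0
```

Run:
```python
from h import *
for i in range(3):
    eyes.get_image("wrist"); o=arm.get_obs(); print(o["ee_pos"],o["orientation"],o["force"],o["width"],o["grip_force"])
```

```text
[0.42244031 0.27562546 0.04962207] [2.01778601e-04 7.48413792e-06 9.99999948e-01 2.53126250e-04] [-1.40242773 -0.41117743  5.77080925] 0.04903735188771919 30.003504055493977
[0.42244343 0.27564585 0.04962804] [ 2.18080806e-04 -4.34719580e-05  9.99999942e-01  2.58027533e-04] [-0.79620991 -0.9760472   6.23883888] 0.0493698865398675 30.00345875043422
[0.42244003 0.27561047 0.04961383] [ 2.08483950e-04 -3.53740044e-06  9.99999949e-01  2.42168703e-04] [ 0.323041   -0.29495538  6.38306062] 0.049032145766618955 30.003472092503216
```

Request:
servo_tool --targets '[[0,[0,0,0.02],[0,0,0]],[0,[0,0,0.05],[0,0,0]],[0,[0,0,0.09],[0,0,0]],[0,[0,0,0.13],[0,0,0]],[0,[0.02,-0.03,0.16],[0,0,0]],[0,[0.045,-0.07,0.165],[0,0,0]],[0,[0.07,-0.11,0.165],[0,0,0]],[0,[0.095,-0.15,0.165],[0,0,0]],[0,[0.1075,-0.1655,0.165],[0,0,0]],[0,[0.1075,-0.1655,0.165],[0,0,0]]]'

```text
clock: 3.8
ee_pos: [0.5311, 0.1058, 0.2139]
orientation: [0.0, 0.003, 1.0, -0.001]
force: [-0.2, -0.0, -1.8]
width: 0.0489
grip_force: 30.0
```

Run:
```python
from h import *
eyes.get_image("top")
im=eyes.get_image("wrist"); cv2.imwrite("pics/w2.png",np.clip(im["pixels"]*1.5,0,255).astype(np.uint8)); W=world(im); np.save("w2.npy",W)
o=arm.get_obs(); print(o["ee_pos"],o["orientation"],o["force"],o["width"])
P=W.reshape(-1,3); P=P[(abs(P[:,0]-.505)<.03)&(abs(P[:,1]-.029)<.03)]
for a,b in((.03,.06),(.06,.09),(.09,.12),(.12,.129),(.129,.145)):
    Q=P[(P[:,2]>a)&(P[:,2]<b)]
    if len(Q)>2: print(a,len(Q), cv2.minEnclosingCircle(Q[:,:2].astype(np.float32)*1000), np.median(Q,0),Q[:,2].max())
S=np.load("scene0.npy").reshape(-1,3);T=np.load("top0.npy").reshape(-1,3)
for Q in(S,T):
    Q=Q[(np.hypot(Q[:,0]-.505,Q[:,1]-.029)<.012)]; print(np.sort(Q[:,2])[-12:].round(4))
    Q=Q[Q[:,2]>.128];print(cv2.minEnclosingCircle(Q[:,:2].astype(np.float32)*1000),np.median(Q,0))
```

```text
[0.52923965 0.10985367 0.2136968 ] [-6.65060701e-04  3.82383896e-04  9.99999706e-01  1.06340085e-06] [-1.20997629  1.16025677 -2.0709726 ] 0.048807382314689396
0.03 115 ((504.0345458984375, 31.588699340820312), 7.170746326446533) [0.50122362 0.03541768 0.04596646] 0.059616686697080146
0.06 150 ((504.0718688964844, 31.50607681274414), 7.187911033630371) [0.50162892 0.03554967 0.07619808] 0.08978061818623279
0.09 199 ((504.2561950683594, 30.849294662475586), 7.791764736175537) [0.50121322 0.03575312 0.10597593] 0.11978455690390649
0.12 108 ((504.7376708984375, 29.985309600830078), 7.870613098144531) [0.5011508  0.03553729 0.12624367] 0.12897525756919861
0.129 299 ((504.56500244140625, 29.572355270385742), 7.74805212020874) [0.50426298 0.03082145 0.13275821] 0.13560303214859462
[0.1327 0.1328 0.1329 0.1333 0.1333 0.1333 0.1335 0.1335 0.1336 0.1351
 0.1353 0.136 ]
((506.2760009765625, 30.500354766845703), 7.362522602081299) [0.50723649 0.03227378 0.13196186]
[0.1329 0.133  0.1331 0.1334 0.1341 0.1345 0.1345 0.1346 0.1348 0.1349
 0.1349 0.1356]
((504.1012268066406, 25.869091033935547), 7.256272792816162) [0.50430772 0.02584233 0.13158794]
```

View pics/w2.png

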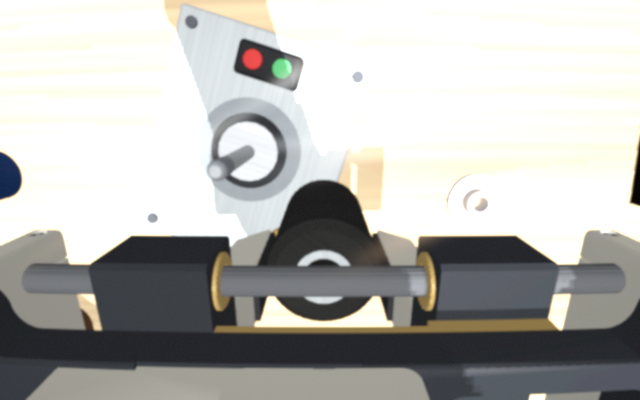

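The wrist view shows the spindle tip at about (215,170) and the drum hanging straight in the grip. After correcting each camera by its error on the drum, the spindle is at about (0.505, 0.0288) and its tip at z≈0.134. I'll move over the axis.

Request:
servo_tool --targets '[[0,[-0.008,-0.02,0],[0,0,0]],[0,[-0.016,-0.05,0],[0,0,0]],[0,[-0.024,-0.075,0],[0,0,0]],[0,[-0.0244,-0.0812,-0.01],[0,0,0]],[0,[-0.0244,-0.0812,-0.02],[0,0,0]],[0,[-0.0244,-0.0812,-0.02],[0,0,0]],[0,[-0.0244,-0.0812,-0.02],[0,0,0]],[0,[-0.0244,-0.0812,-0.02],[0,0,0]]]'

```text
clock: 4.7
ee_pos: [0.5056, 0.0299, 0.1943]
orientation: [0.0, -0.001, 1.0, 0.0]
force: [0.1, -0.7, -2.1]
width: 0.0493
grip_force: 30.0
```

```bash
cat > st.py <<'E'
from h import *
o=arm.get_obs(); print(o["clock"],*[np.round(o[k],4) for k in("ee_pos","orientation","force","wrist_torque","width")])
E
python3 - <<'E'
from h import *
im=eyes.get_image("scene"); W=world(im); import st
p=im["pixels"]; cv2.imwrite("pics/s2.png",np.clip(cv2.resize(p[110:270,270:440],(765,600*720//600*5//6),interpolation=cv2.INTER_CUBIC)*1.6,0,255).astype(np.uint8)[:600])
E
```

```text
4.75 [0.5056 0.0297 0.1944] [ 1.e-04 -8.e-04  1.e+00  1.e-04] [-0.137  -0.6502 -2.3692] [ 0.048   0.0016 -0.0083] 0.049
```

View pics/s2.png

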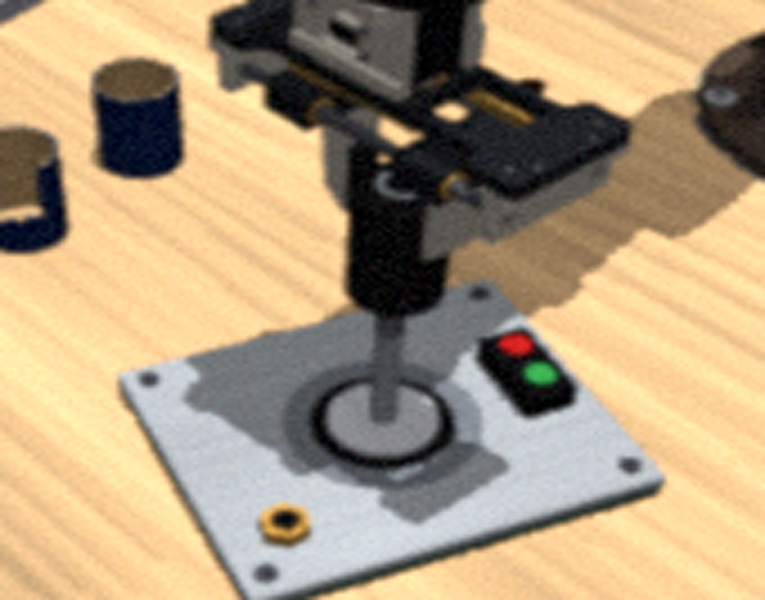

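The drum hangs over the spindle, near crop column 395 against 388 for the spindle. I'll lower gently and watch the force.

Request:
servo_tool --targets '[[0,[0,-0.0008,-0.003],[0,0,0]],[0,[0,-0.0008,-0.007],[0,0,0]],[0,[0,-0.0008,-0.011],[0,0,0]],[0,[0,-0.0008,-0.015],[0,0,0]],[0,[0,-0.0008,-0.019],[0,0,0]],[0,[0,-0.0008,-0.022],[0,0,0]],[0,[0,-0.0008,-0.022],[0,0,0]]]'

```text
clock: 5.45
ee_pos: [0.505, 0.0278, 0.1717]
orientation: [-0.0, -0.0, 1.0, -0.0]
force: [0.1, -0.3, -1.6]
width: 0.0494
grip_force: 30.0
```

```bash
python3 st.py
```

```text
5.45 [0.505  0.0278 0.1717] [-4.e-04 -0.e+00  1.e+00 -1.e-04] [ 0.0859 -0.2687 -1.5511] [ 0.0183  0.0201 -0.0294] 0.0494
```

Request:
servo_tool --targets '[[0,[0,0.0005,-0.008],[0,0,0]],[0,[0,0.0005,-0.018],[0,0,0]],[0,[0,0.0005,-0.028],[0,0,0]],[0,[0,0.0005,-0.038],[0,0,0]],[0,[0,0.0005,-0.048],[0,0,0]],[0,[0,0.0005,-0.058],[0,0,0]],[0,[0,0.0005,-0.068],[0,0,0]],[0,[0,0.0005,-0.078],[0,0,0]],[0,[0,0.0005,-0.086],[0,0,0]],[0,[0,0.0005,-0.09],[0,0,0]]]'

```text
clock: 6.45
ee_pos: [0.505, 0.0284, 0.0813]
orientation: [-0.0, -0.0, 1.0, -0.0]
force: [0.8, 0.3, -2.2]
width: 0.0493
grip_force: 30.0
```

Request:
servo_tool --targets '[[0,[0,0,-0.001],[0,0,0]],[0,[0,0,-0.002],[0,0,0]],[0,[0,0,-0.003],[0,0,0]],[0,[0,0,-0.004],[0,0,0]]]'

```text
clock: 6.85
ee_pos: [0.5056, 0.0284, 0.0785]
orientation: [0.0, -0.0, 1.0, 0.0]
force: [0.1, -0.3, -1.6]
width: 0.0493
grip_force: 30.0
```

Request:
servo_tool --targets '[[0,[0,0,-0.001],[0,0,0]],[0,[0,0,-0.002],[0,0,0]],[0,[0,0,-0.003],[0,0,0]],[0,[0,0,-0.0035],[0,0,0]],[0,[0,0,-0.0035],[0,0,0]]]'

```text
clock: 7.35
ee_pos: [0.5055, 0.0285, 0.0756]
orientation: [0.0, -0.0, 1.0, 0.0]
force: [-4.5, -0.1, 12.4]
width: 0.0491
grip_force: 30.0
```

It has seated at TCP z≈0.0756, which puts the seat at about 0.026. I'll release and lift.

Request:
servo_tool --targets '[[1,[0,0,0.001],[0,0,0]],[1,[0,0,0.001],[0,0,0]],[1,[0,0,0.001],[0,0,0]],[1,[0,0,0.001],[0,0,0]],[1,[0,0,0.001],[0,0,0]],[1,[0,0,0.03],[0,0,0]],[1,[0,0,0.07],[0,0,0]],[1,[0,0,0.11],[0,0,0]],[1,[0,0,0.15],[0,0,0]],[1,[0,0,0.15],[0,0,0]]]'

```text
clock: 8.35
ee_pos: [0.5083, 0.0286, 0.2298]
orientation: [0.004, 0.0, 1.0, 0.001]
force: [0.2, 0.2, 0.9]
width: 0.0916
grip_force: 0.0
```

Run:
```python
from h import *
import st
def c(W,x,y,z0,z1,n,r=.045):
    P=W.reshape(-1,3);P=P[(np.hypot(P[:,0]-x,P[:,1]-y)<r)&(P[:,2]>z0)&(P[:,2]<z1)]
    if len(P)>2: a,b=cv2.minEnclosingCircle(P[:,:2].astype(np.float32)*1000); print(n,len(P),np.round(a,1),round(b,1),np.median(P,0).round(4))
for n in("wrist","scene","top"):
    W=world(eyes.get_image(n)); c(W,.505,.029,.097,.112,n+" drum"); c(W,.505,.029,.128,.14,n+" tip",.02)
```

```text
8.35 [0.5083 0.0286 0.2298] [4.4e-03 1.0e-04 1.0e+00 9.0e-04] [0.2427 0.1682 0.8817] [ 0.1013 -0.0573 -0.053 ] 0.0916
wrist drum 2110 [504.7  29.4] 25.2 [0.5002 0.0294 0.1055]
wrist tip 293 [504.7  29.9] 8.0 [0.5038 0.0302 0.1321]
scene drum 249 [504.4  30. ] 25.2 [0.5113 0.0359 0.1051]
scene tip 27 [505.9  31.7] 6.9 [0.5063 0.0325 0.1318]
```

The drum is home, with its top at z≈0.1055. Next I'll hover over the sound sleeve.

Request:
servo_tool --targets '[[1,[-0.008,-0.03,0],[0,0,0]],[1,[-0.02,-0.075,0],[0,0,0]],[1,[-0.03,-0.12,0],[0,0,0]],[1,[-0.042,-0.165,0],[0,0,0]],[1,[-0.055,-0.21,0],[0,0,0]],[1,[-0.065,-0.255,0],[0,0,0]],[1,[-0.077,-0.295,0],[0,0,0]],[1,[-0.0845,-0.325,0],[0,0,0]],[1,[-0.0845,-0.325,0],[0,0,0]],[1,[-0.0845,-0.325,0],[0,0,0]]]'

```text
clock: 9.5
ee_pos: [0.4199, -0.2965, 0.2233]
orientation: [-0.001, 0.001, 1.0, 0.001]
force: [0.5, -0.0, -0.0]
width: 0.0917
grip_force: 0.0
```

Run:
```python
from h import *
eyes.get_image("top")
im=eyes.get_image("wrist");W=world(im); cv2.imwrite("pics/w3.png",np.clip(im["pixels"]*1.5,0,255).astype(np.uint8))
import st
P=W.reshape(-1,3);P=P[(np.hypot(P[:,0]-.421,P[:,1]+.2965)<.045)&(P[:,2]>.07)&(P[:,2]<.09)]
print(len(P),cv2.minEnclosingCircle(P[:,:2].astype(np.float32)*1000),P[:,2].max())
```

```text
9.6 [ 0.4209 -0.2952  0.2237] [-8.e-04 -8.e-04  1.e+00  7.e-04] [ 0.7326 -0.2861 -0.334 ] [0.0651 0.0017 0.0482] 0.0918
716 ((420.4248046875, -295.9361267089844), 29.34600257873535) 0.08017063973272898
```

View pics/w3.png

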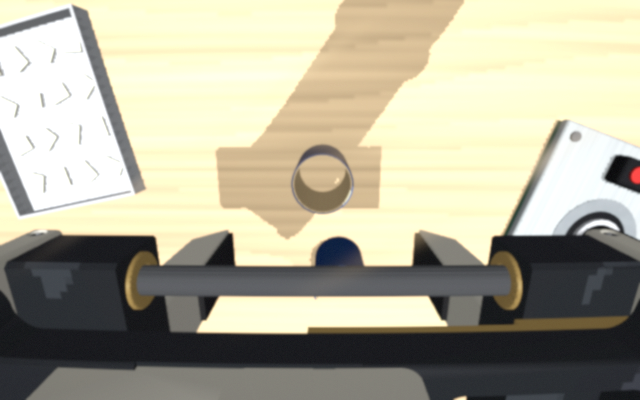

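The wrist view shows the complete rim centred at about (323,180). The torn sleeve is behind it at (338,258), clear of the fingers. I'll descend and grip.

Request:
servo_tool --targets '[[1,[0,0,-0.04],[0,0,0]],[1,[0,0,-0.08],[0,0,0]],[1,[0,0,-0.12],[0,0,0]],[1,[0,0,-0.155],[0,0,0]],[1,[0,0,-0.1765],[0,0,0]],[1,[0,0,-0.1765],[0,0,0]],[0,[0,0,-0.1765],[0,0,0]],[0,[0,0,-0.1765],[0,0,0]],[0,[0,0,-0.1765],[0,0,0]],[0,[0,0,-0.1765],[0,0,0]]]'

```text
clock: 10.6
ee_pos: [0.4215, -0.2968, 0.0493]
orientation: [0.001, -0.0, 1.0, -0.0]
force: [-0.5, 0.0, -0.2]
width: 0.0642
grip_force: 0.0
```

Request:
servo_tool --targets '[[0,[0,0,0],[0,0,0]],[0,[0,0,0],[0,0,0]],[0,[0,0,0],[0,0,0]],[0,[0,0,0],[0,0,0]]]'

```text
clock: 11.0
ee_pos: [0.4213, -0.2968, 0.0489]
orientation: [0.001, -0.0, 1.0, -0.0]
force: [-0.3, 0.6, 7.0]
width: 0.0576
grip_force: 30.0
```

```bash
python3 st.py
```

```text
11.0 [ 0.4213 -0.2968  0.0489] [ 5.e-04 -0.e+00  1.e+00 -1.e-04] [-0.3428  0.6193  7.0372] [0.3555 0.1561 0.0341] 0.0576
```

Request:
servo_tool --targets '[[0,[0,0,0.02],[0,0,0]],[0,[0,0,0.06],[0,0,0]],[0,[0,0,0.1],[0,0,0]],[0,[0,0.01,0.14],[0,0,0]],[0,[0.01,0.05,0.165],[0,0,0]],[0,[0.025,0.1,0.165],[0,0,0]],[0,[0.04,0.15,0.165],[0,0,0]],[0,[0.055,0.2,0.165],[0,0,0]],[0,[0.065,0.245,0.165],[0,0,0]],[0,[0.075,0.28,0.165],[0,0,0]]]'

```text
clock: 12.0
ee_pos: [0.4959, -0.0133, 0.2134]
orientation: [0.0, -0.001, 1.0, 0.0]
force: [0.5, -0.3, 0.1]
width: 0.0574
grip_force: 30.0
```

Request:
servo_tool --targets '[[0,[0.005,0.02,0],[0,0,0]],[0,[0.0085,0.035,0],[0,0,0]],[0,[0.0093,0.0453,0],[0,0,0]],[0,[0.0093,0.0453,0],[0,0,0]],[0,[0.0093,0.0453,-0.005],[0,0,0]],[0,[0.0093,0.0453,-0.01],[0,0,0]],[0,[0.0093,0.0453,-0.01],[0,0,0]],[0,[0.0093,0.0453,-0.01],[0,0,0]]]'

```text
clock: 12.8
ee_pos: [0.5049, 0.028, 0.203]
orientation: [-0.0, 0.0, 1.0, -0.0]
force: [0.4, 0.8, -1.5]
width: 0.0575
grip_force: 30.0
```

Run:
```python
from h import *
im=eyes.get_image("scene"); import st
p=im["pixels"]; cv2.imwrite("pics/s3.png",np.clip(cv2.resize(p[110:270,270:440],(640,600),interpolation=cv2.INTER_CUBIC)*1.8,0,255).astype(np.uint8))
```

```text
12.85 [0.5051 0.0282 0.2032] [-1.e-04  4.e-04  1.e+00 -0.e+00] [ 0.1296  0.8544 -0.3537] [ 0.0246  0.0473 -0.0108] 0.0571
```

View pics/s3.png

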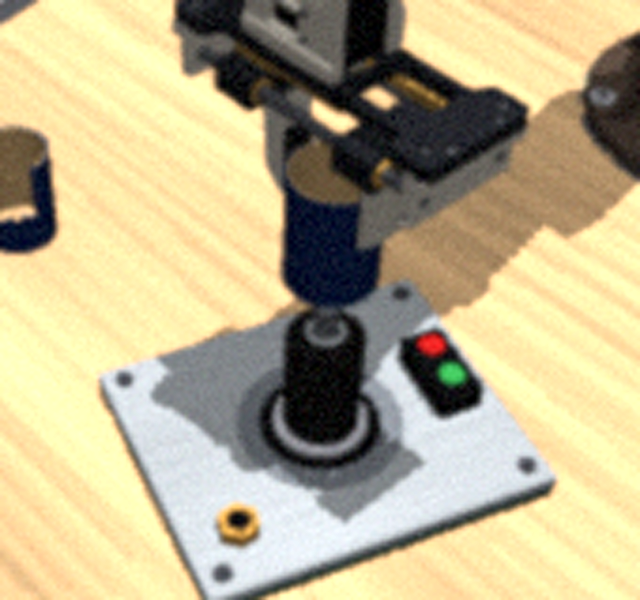

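The sleeve sits over the drum, centred at about column 330 against 325 at the drum top. I'll lower it.

Request:
servo_tool --targets '[[0,[0.0004,0.0003,-0.01],[0,0,0]],[0,[0.0004,0.0003,-0.02],[0,0,0]],[0,[0.0004,0.0003,-0.03],[0,0,0]],[0,[0.0004,0.0003,-0.038],[0,0,0]],[0,[0.0004,0.0003,-0.044],[0,0,0]],[0,[0.0004,0.0003,-0.049],[0,0,0]],[0,[0.0004,0.0003,-0.053],[0,0,0]],[0,[0.0004,0.0003,-0.057],[0,0,0]],[0,[0.0004,0.0003,-0.06],[0,0,0]],[0,[0.0004,0.0003,-0.06],[0,0,0]]]'

```text
clock: 13.85
ee_pos: [0.5053, 0.029, 0.1429]
orientation: [-0.0, -0.0, 1.0, -0.0]
force: [-0.7, -0.1, -0.7]
width: 0.0571
grip_force: 30.0
```

```bash
python3 st.py
```

```text
13.85 [0.5053 0.029  0.1429] [-2.e-04 -1.e-04  1.e+00 -0.e+00] [-0.7307 -0.0945 -0.7282] [0.0357 0.0356 0.0202] 0.0571
```

Request:
servo_tool --targets '[[0,[0,-0.0003,-0.007],[0,0,0]],[0,[0,-0.0003,-0.015],[0,0,0]],[0,[0,-0.0003,-0.023],[0,0,0]],[0,[0,-0.0003,-0.031],[0,0,0]],[0,[0,-0.0003,-0.039],[0,0,0]],[0,[0,-0.0003,-0.047],[0,0,0]],[0,[0,-0.0003,-0.055],[0,0,0]],[0,[0,-0.0003,-0.061],[0,0,0]],[0,[0,-0.0003,-0.064],[0,0,0]],[0,[0,-0.0003,-0.065],[0,0,0]]]'

```text
clock: 14.85
ee_pos: [0.5054, 0.0287, 0.0779]
orientation: [-0.0, -0.0, 1.0, -0.0]
force: [-0.4, 0.5, -0.6]
width: 0.0576
grip_force: 30.0
```

Request:
servo_tool --targets '[[0,[0,0,-0.001],[0,0,0]],[0,[0,0,-0.002],[0,0,0]],[0,[0,0,-0.0025],[0,0,0]],[0,[0,0,-0.003],[0,0,0]],[0,[0,0,-0.003],[0,0,0]]]'

```text
clock: 15.35
ee_pos: [0.5055, 0.0287, 0.0753]
orientation: [0.0, -0.0, 1.0, 0.0]
force: [-0.4, -0.5, -1.6]
width: 0.0576
grip_force: 30.0
```

Request:
servo_tool --targets '[[0,[0,0,-0.0005],[0,0,0]],[0,[0,0,-0.001],[0,0,0]],[0,[0,0,-0.001],[0,0,0]]]'

```text
clock: 15.65
ee_pos: [0.5057, 0.0287, 0.0749]
orientation: [0.0, -0.0, 1.0, 0.0]
force: [-3.0, 0.1, 8.6]
width: 0.0574
grip_force: 30.0
```

Seated at TCP z=0.0749, as predicted. I'll release, lift and move to the washer.

Request:
servo_tool --targets '[[1,[0,0,0.0005],[0,0,0]],[1,[0,0,0.0005],[0,0,0]],[1,[0,0,0.0005],[0,0,0]],[1,[0,0,0.0005],[0,0,0]],[1,[0,0,0.0005],[0,0,0]],[1,[0,0,0.02],[0,0,0]],[1,[0,0,0.06],[0,0,0]],[1,[0,0,0.1],[0,0,0]],[1,[0,0.01,0.13],[0,0,0]],[1,[0.01,0.045,0.13],[0,0,0]]]'

```text
clock: 16.65
ee_pos: [0.5175, 0.0707, 0.2087]
orientation: [0.003, 0.003, 1.0, 0.0]
force: [2.0, 0.3, 0.2]
width: 0.0916
grip_force: 0.0
```

Request:
servo_tool --targets '[[1,[0.012,0.045,0],[0,0,0]],[1,[0.022,0.09,0],[0,0,0]],[1,[0.032,0.135,0],[0,0,0]],[1,[0.042,0.175,0],[0,0,0]],[1,[0.0483,0.208,-0.02],[0,0,0]],[1,[0.0483,0.208,-0.06],[0,0,0]],[1,[0.0483,0.208,-0.08],[0,0,0]],[1,[0.0483,0.208,-0.08],[0,0,0]],[1,[0.0483,0.208,-0.08],[0,0,0]]]'

```text
clock: 17.55
ee_pos: [0.564, 0.2815, 0.1246]
orientation: [-0.0, 0.0, 1.0, -0.0]
force: [-0.1, 0.5, 1.0]
width: 0.0918
grip_force: 0.0
```

Run:
```python
from h import *
def c(W,x,y,z0,z1,n,r=.045):
    P=W.reshape(-1,3);P=P[(np.hypot(P[:,0]-x,P[:,1]-y)<r)&(P[:,2]>z0)&(P[:,2]<z1)]
    if len(P)>2: a,b=cv2.minEnclosingCircle(P[:,:2].astype(np.float32)*1000); print(n,len(P),np.round(a,1),round(b,1),np.median(P,0).round(4),P[:,2].max())
T=world(eyes.get_image("top"));S=world(eyes.get_image("scene"))
for n,W in(("top",T),("scene",S)):
    c(W,.505,.029,.1045,.112,n+" drumtop"); c(W,.505,.029,.098,.1043,n+" sl"); c(W,.505,.029,.128,.14,n+" tip",.02)
W=world(eyes.get_image("wrist")); c(W,.564,.2818,.015,.03,"hub",.03); c(W,.564,.2818,.004,.009,"disc"); import st
```

```text
top drumtop 225 [503.3  26. ] 28.5 [0.5045 0.026  0.1058] 0.11153205454942061
top sl 224 [504.2  25.9] 28.8 [0.5025 0.0239 0.103 ] 0.10429126624551255
top tip 39 [504.5  26.4] 7.2 [0.5044 0.0259 0.132 ] 0.13716101834159944
scene drumtop 161 [504.9  30.5] 28.6 [0.51   0.035  0.1059] 0.11181175572645896
scene sl 162 [503.   30.4] 30.3 [0.5108 0.0401 0.1026] 0.10428596369455534
scene tip 26 [504.8  30.7] 7.3 [0.5063 0.0312 0.1321] 0.13484863734405694
hub 714 [564.5 282.4] 15.1 [0.5638 0.2826 0.0196] 0.02185179090545325
disc 2898 [564.8 282.6] 31.1 [0.5608 0.2826 0.0059] 0.008989509599279744
17.7 [0.5649 0.2819 0.126 ] [1.2e-03 2.0e-04 1.0e+00 7.0e-04] [ 0.5038  0.2204 -0.0584] [ 0.0322 -0.0554 -0.0228] 0.0913
```

Sleeve and drum are both concentric with the spindle. The hub is at about (0.5645, 0.2815), right under the tool. I'll descend to grip it.

Request:
servo_tool --targets '[[1,[0,0,-0.035],[0,0,0]],[1,[0,0,-0.07],[0,0,0]],[1,[0,0,-0.095],[0,0,0]],[1,[0,0,-0.11],[0,0,0]],[1,[0,0,-0.1165],[0,0,0]],[1,[0,0,-0.1165],[0,0,0]],[0.3,[0,0,-0.1165],[0,0,0]],[0.3,[0,0,-0.1165],[0,0,0]],[0.3,[0,0,-0.1165],[0,0,0]],[0.3,[0,0,-0.1165],[0,0,0]]]'

```text
clock: 18.7
ee_pos: [0.5641, 0.2819, 0.0084]
orientation: [0.0, -0.0, 1.0, 0.0]
force: [-0.2, 0.3, -0.1]
width: 0.0644
grip_force: 0.0
```

```bash
python3 st.py
```

```text
18.7 [0.5641 0.2819 0.0084] [ 4.e-04 -1.e-04  1.e+00  3.e-04] [-0.1752  0.2872 -0.1219] [ 0.0377 -0.0138  0.0262] 0.0644
```

Request:
servo_tool --targets '[[0,[0,0,0],[0,0,0]],[0,[0,0,0],[0,0,0]],[0,[0,0,0],[0,0,0]],[0,[0,0,0],[0,0,0]],[0,[0,0,0],[0,0,0]],[0,[0,0,0],[0,0,0]],[0,[0,0,0],[0,0,0]],[0,[0,0,0],[0,0,0]]]'

```text
clock: 19.5
ee_pos: [0.5638, 0.2817, 0.0077]
orientation: [-0.0, -0.0, 1.0, -0.0]
force: [0.1, 0.1, 0.2]
width: 0.0292
grip_force: 30.0
```

```bash
python3 st.py
```

```text
19.5 [0.5638 0.2817 0.0077] [-0.e+00 -1.e-04  1.e+00 -0.e+00] [0.1306 0.1348 0.1945] [ 0.023  -0.0601 -0.0096] 0.0292
```

Request:
servo_tool --targets '[[0,[0,0,0.02],[0,0,0]],[0,[0,0,0.06],[0,0,0]],[0,[0,0,0.1],[0,0,0]],[0,[0,0,0.14],[0,0,0]],[0,[-0.005,-0.03,0.165],[0,0,0]],[0,[-0.017,-0.075,0.165],[0,0,0]],[0,[-0.027,-0.12,0.165],[0,0,0]],[0,[-0.037,-0.165,0.165],[0,0,0]],[0,[-0.047,-0.205,0.165],[0,0,0]],[0,[-0.055,-0.235,0.165],[0,0,0]]]'

```text
clock: 20.5
ee_pos: [0.5078, 0.0437, 0.1728]
orientation: [-0.0, 0.001, 1.0, -0.0]
force: [0.6, -0.7, -1.2]
width: 0.0291
grip_force: 30.0
```

Request:
servo_tool --targets '[[0,[-0.003,-0.012,0],[0,0,0]],[0,[-0.0044,-0.0181,-0.005],[0,0,0]],[0,[-0.0044,-0.0181,-0.012],[0,0,0]],[0,[-0.0044,-0.0181,-0.016],[0,0,0]],[0,[-0.0044,-0.0181,-0.016],[0,0,0]],[0,[-0.0044,-0.0181,-0.016],[0,0,0]],[0,[-0.0044,-0.0181,-0.016],[0,0,0]]]'

```text
clock: 21.2
ee_pos: [0.5047, 0.0292, 0.1568]
orientation: [0.0, -0.001, 1.0, 0.0]
force: [-0.3, 0.0, -1.2]
width: 0.0289
grip_force: 30.0
```

Run:
```python
from h import *
im=eyes.get_image("scene"); W=world(im); import st
P=W.reshape(-1,3);P=P[(np.hypot(P[:,0]-.505,P[:,1]-.029)<.045)&(P[:,2]>.135)&(P[:,2]<.152)]
p=im["pixels"]; print(len(P),cv2.minEnclosingCircle(P[:,:2].astype(np.float32)*1000),np.median(P,0))
w=eyes.get_image("wrist")["pixels"]
a=cv2.resize(p[150:250,310:400],(400,444),interpolation=cv2.INTER_CUBIC); b=cv2.resize(w[60:380,180:460],(400,444))
cv2.imwrite("pics/s4.png",np.clip(np.hstack([a,b])*1.8,0,255).astype(np.uint8))
```

```text
21.25 [0.5047 0.0291 0.1568] [ 1.e-04 -4.e-04  1.e+00  0.e+00] [ 0.0975 -0.18   -0.8672] [ 0.0615  0.0287 -0.0135] 0.0292
26 ((512.625244140625, 35.54533386230469), 29.00716209411621) [0.5222673  0.04969999 0.15024269]
```

View pics/s4.png

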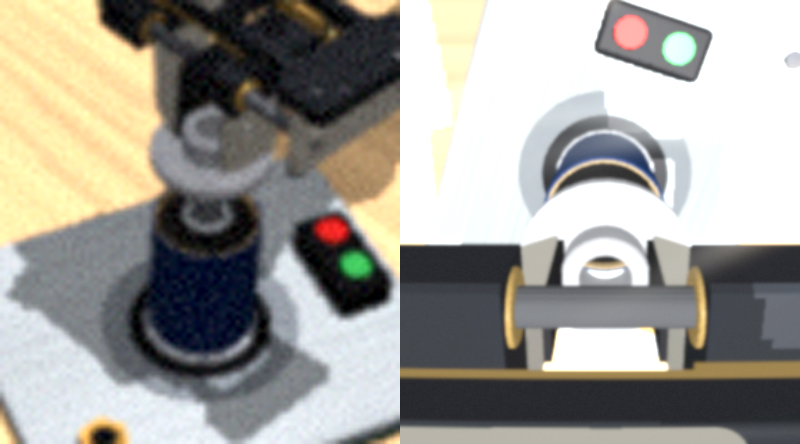

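The washer is level and centred over the drum, and the spindle top shows inside its bore at about (603,270) in the right crop. I'll lower it.

Request:
servo_tool --targets '[[0,[0,-0.0004,-0.004],[0,0,0]],[0,[0,-0.0004,-0.008],[0,0,0]],[0,[0,-0.0004,-0.012],[0,0,0]],[0,[0,-0.0004,-0.015],[0,0,0]],[0,[0,-0.0004,-0.018],[0,0,0]],[0,[0,-0.0004,-0.021],[0,0,0]],[0,[0,-0.0004,-0.024],[0,0,0]],[0,[0,-0.0004,-0.027],[0,0,0]],[0,[0,-0.0004,-0.027],[0,0,0]]]'

```text
clock: 22.2
ee_pos: [0.5042, 0.0281, 0.1293]
orientation: [-0.0, -0.0, 1.0, -0.0]
force: [0.2, -0.6, -0.2]
width: 0.029
grip_force: 30.0
```

```bash
python3 st.py
```

```text
22.2 [0.5042 0.0281 0.1293] [-3.e-04 -0.e+00  1.e+00 -1.e-04] [ 0.2327 -0.6389 -0.2113] [-0.0226 -0.0347 -0.0456] 0.029
```

The washer is on the spindle with no contact force. Home should be at TCP z≈0.1137.

Request:
servo_tool --targets '[[0,[0,0.0002,-0.003],[0,0,0]],[0,[0,0.0002,-0.006],[0,0,0]],[0,[0,0.0002,-0.009],[0,0,0]],[0,[0,0.0002,-0.012],[0,0,0]],[0,[0,0.0002,-0.014],[0,0,0]],[0,[0,0.0002,-0.0148],[0,0,0]],[0,[0,0.0002,-0.0155],[0,0,0]],[0,[0,0.0002,-0.0155],[0,0,0]]]'

```text
clock: 23.0
ee_pos: [0.5044, 0.0284, 0.1142]
orientation: [-0.0, -0.0, 1.0, 0.0]
force: [0.6, 0.2, -0.8]
width: 0.0291
grip_force: 30.0
```

Request:
servo_tool --targets '[[0,[0,0,-0.0005],[0,0,0]],[0,[0,0,-0.001],[0,0,0]],[0,[0,0,-0.0012],[0,0,0]],[0,[0,0,-0.0012],[0,0,0]]]'

```text
clock: 23.4
ee_pos: [0.5047, 0.0284, 0.1136]
orientation: [0.0, -0.0, 1.0, 0.0]
force: [-1.9, 0.2, 5.6]
width: 0.029
grip_force: 30.0
```

Home. I'll release and withdraw.

Request:
servo_tool --targets '[[0.6,[0,0,0.0005],[0,0,0]],[0.6,[0,0,0.0005],[0,0,0]],[0.6,[0,0,0.0005],[0,0,0]],[0.6,[0,0,0.0005],[0,0,0]],[0.6,[0,0,0.0005],[0,0,0]],[0.6,[0,0,0.02],[0,0,0]],[0.6,[0,0,0.06],[0,0,0]],[0.6,[0,0.02,0.1],[0,0,0]],[0.6,[0,0.07,0.12],[0,0,0]],[0.6,[0,0.12,0.12],[0,0,0]]]'

```text
clock: 24.4
ee_pos: [0.5063, 0.1453, 0.2364]
orientation: [0.003, 0.002, 1.0, 0.001]
force: [1.0, 0.9, -0.4]
width: 0.0552
grip_force: 0.0
```

Request:
servo_tool --targets '[[0.6,[0,0.04,0],[0,0,0]],[0.6,[0,0.08,0],[0,0,0]],[0.6,[0,0.08,0],[0,0,0]],[0.6,[0,0.08,0],[0,0,0]]]'

```text
clock: 24.8
ee_pos: [0.504, 0.2256, 0.2326]
orientation: [-0.0, -0.001, 1.0, -0.0]
force: [0.3, -1.6, -0.5]
width: 0.0552
grip_force: 0.0
```

Run:
```python
from h import *
def c(W,x,y,z0,z1,n,r=.045):
    P=W.reshape(-1,3);P=P[(np.hypot(P[:,0]-x,P[:,1]-y)<r)&(P[:,2]>z0)&(P[:,2]<z1)]
    if len(P)>2: a,b=cv2.minEnclosingCircle(P[:,:2].astype(np.float32)*1000); print(n,len(P),np.round(a,1),round(b,1),np.median(P,0).round(4))
for n in("top","scene"):
    W=world(eyes.get_image(n)); c(W,.504,.028,.109,.116,n+" disc(.112)"); c(W,.504,.028,.122,.1285,n+" hub(.126)"); c(W,.504,.028,.130,.14,n+" tip")
import st
```

```text
top disc(.112) 443 [505.   25.6] 30.9 [0.506  0.026  0.1115]
top hub(.126) 98 [504.9  25.8] 14.9 [0.5039 0.0259 0.1252]
top tip 31 [504.3  25.4] 7.0 [0.5044 0.0258 0.1329]
scene disc(.112) 295 [505.2  28.5] 32.3 [0.5117 0.0371 0.1117]
scene hub(.126) 81 [504.4  29. ] 16.0 [0.5091 0.0323 0.1258]
scene tip 21 [504.6  30.9] 6.3 [0.5054 0.0316 0.1327]
24.9 [0.5046 0.2235 0.2328] [-1.e-04  6.e-04  1.e+00 -4.e-04] [-0.3636  0.2225  0.6128] [ 0.0297 -0.0227  0.0187] 0.055
```

The washer's heights and centring match home, so I'm handing the job in.

```bash
python3 -c "
from cell import arm
print(arm.finish_job())"
```

```text
the job is handed in; nothing more can be done
None
```

I lowered the drum, the sound sleeve and the clamp washer (hub up) home on the spindle in that order; cameras and contact forces agreed with that, and I handed the job in at about 25 s with no verdict returned.

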